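# Clamp the tube block on the shaker with its locking slide

## Task

Move the blue metal tube block from its white cradle into the pocket on the bench shaker, lying flat with its wells up; you will have to put it down on the way (the grey pad is there for that) and take it again by its long sides. Then squeeze the red lock tab and, keeping it squeezed, slide the clamp bar firmly against the block until its springs are almost fully compressed, and let go so that the tab springs out fully, the slide stays locked and the bar keeps pressing on the block. Leave the orange-capped bottle, the small amber bottle and the red-capped jar standing where they are.

Things in the scene. Friction and masses are not known exactly. Their poses are not given: they have to be found in the camera images.
- shaker: White bench shaker, fixed, 150 x 250 x 50 mm (x, y, z); origin under its centre at bench level. Its y is the clamping direction, its grey platform is at z = 50 mm. On it, from -y to +y: black slide, clamp bar, sill, pocket, and a 41 mm tall fixed end stop whose face is preset somewhere at y = 94 to 100 mm and not measured: feel for it. Beside the slide keep 20 mm above the platform (rack).
- pocket (a point): Centre of the pocket on the platform's surface, at [0, 58, 50] mm in the shaker, same axes. It takes the block with its long side along y, either way round: 47 mm wide (x) between 9 mm high side guides; along y from an 8 mm high sill at -35 mm to the end stop at +36 to +42 mm. Put the block's centre over this point. No room for fingers at the block's ends.
- grip (a point): TCP point for squeezing tab and thumb rest together from above, fingers closing along the shaker's x; moves with the slide, shaker's axes, 42 mm above the platform. Outer faces: black thumb rest 20 mm to -x, red tab 28 mm to +x when out, 20 mm when in. Both reach 22 to 58 mm above the platform, 26 mm wide in y.
- slide (a joint): Travel of the slide to the shaker's +y, towards the block, m, 0 (open) to 0.084; friction 1.5 N, plus a damper (5 N at 60 mm/s). With the tab out it is locked: near the open end in a long slot (free play to about 0.024), farther on in notches 7 mm apart with 2 mm play. The bar meets the block at about 0.058 to 0.064.
- lock_tab (a joint): Press of the red lock tab, m: 0 out (locked), 0.008 fully in. Its spring takes 6 N to start, 10 N fully in. The tooth clears the rack from just over 0.005, and the tab reads about 0.005 when its tooth rests between two notches. If let go there, the compressed bar pushes the slide back (up to 7 mm) until the tooth drops in.
- clamp_bar: Aluminium bar 50 x 12 x 22 mm on the slide's +y side, 12 to 34 mm above the platform, sprung: gives from 2.8 N, fully in (14 mm) at 12.6 N. Origin in its front face at platform height, 49 mm to +y of the slide's grip when unpressed. Push it nearly or fully in (about 13 N at the hand) before letting go, as the slide may then fall back 7 mm to a notch.
- tube_block: Loose blue anodised aluminium block, 40 x 64 x 36 mm (its x, y, z), 0.2 kg, with six 10 mm wells in its top. Origin at the centre of its underside, z up through the wells. It starts in the cradle, long side along the cradle's y.
- cradle: White fixed parking cradle: 6 mm thick floor 62 x 56 mm and two 46 mm tall, 8 mm thick cheeks along the block's long sides, so that there the block can be taken only by its two ends (64 mm apart, along the cradle's y), which stick out 4 mm over the floor. Origin at the centre of its underside.
- pad: Grey fixed pad 110 x 110 x 3 mm on the bench, free, for putting the block down. Origin at the centre of its underside.
- media_bottle: Clear bottle with orange cap, 67 mm diameter, 155 mm tall, behind the shaker. Origin under its centre.
- amber_bottle: Small amber bottle with black cap, 43 mm diameter, 66 mm tall. Origin under its centre.
- red_cap_jar: Small white jar with red cap, 43 mm diameter and height. Origin under its centre.

How it is judged (in metres and radians):
On the way:
1. the block lies flat in the pocket, let go, with the slide still open (horizontal distance between tube_block and pocket below 0.014 m and z of tube_block in the frame of pocket below 0.003 m and angle between tube_block's own z axis and vertical below 0.08 rad and contact force between the fingers and tube_block below 0.1 N and value of joint slide below 0.04 m), for 0.2 s.
At the end, for the whole second after the job is handed in: The block lies flat, wells up, in the pocket (centre within 14 mm of the pocket's, not more than 3 mm off the platform, tilt under 0.08 rad), at rest; the lock tab is out (under 2 mm of press) and the clamp bar presses on the block with more than 3.3 N (horizontal distance between tube_block and pocket below 0.014 m and z of tube_block in the frame of pocket below 0.003 m and angle between tube_block's own z axis and vertical below 0.08 rad and contact force between clamp_bar and tube_block above 3.3 N and value of joint lock_tab below 0.002 m and linear speed of tube_block below 0.01 m/s); the robot touches nothing.
It fails at once if a bottle or the jar is moved by more than 30 mm or tipped (distance of any of media_bottle, amber_bottle, red_cap_jar from where it was at the start of the episode above 0.03 m or angle between any of media_bottle, amber_bottle, red_cap_jar's own z axis and vertical above 0.3 rad).
It also fails if it takes over 61 s, if anything falls off the work surface, if the arm or the gripper's body presses on something with over 40 N, if the wrist force passes 120 N, or if a joint passes its speed limit or range.

## Robot

A 7-joint arm with a two-finger parallel gripper is mounted at the origin on a cart in front of the work surface, level with it; the furniture and walls round the work are solid. World frame = base frame: x ahead of the robot, y to its left, z up, the work surface at z = 0. Lengths are in mm, angles in rad, forces in N, time in s.
With the tool pointing down it reaches from about 425 to 950 mm from the base axis. Payload 4.7 kg.
Tool frame: the origin (TCP) lies between the finger pads, 19 mm behind the fingertips; this is the grasp point; z points along the fingers, y is the line along which they close (so a half turn about z gives the same grasp; the last joint's range is limited). The gripper opens to 87 mm and grips with 3 to 60 N. Pads are 19 mm wide; open, the fingers measure 117 mm over their backs; the gripper's body (75 mm by 190 mm) begins 51 mm behind the grasp point.
Start: joints at [1.252, 0.469, -0.049, 1.532, 0.024, 1.141, -0.082], TCP at [192.934, -646.857, 241.273] pointing down, gripper open.
Joint ranges: [-2.59, 2.59], [-0.33, 1.99], [-1.39, 1.29], [0.1, 2.45], [-1.04, 4.18], [0.21, 1.99], [-2.66, 2.66]. Speed limits (rad/s): [2.57, 2.57, 3.14, 3.14, 3.14, 3.14, 3.14].

## Interface

Orientations are given as a unit quaternion [x, y, z, w].
In Python, from cell import telemetry, cams, ticket, nets gives the robot as it stands. The module is installed in compiled form; this text tells all that it offers.
- The arm moves only by the tool arm_command, never from a script. Its argument "steps" is one flat list of numbers, 7 for each row, row after row: the gripper command: -1 is fully open, 1 is shut, values between are in proportion, then the shift along the tool's x, y, z in cm, then the turn, a rotation vector about the tool's x, y, z in degrees. In form: [gripper, dx, dy, dz, rx, ry, rz, gripper, dx, dy, dz, rx, ry, rz, ...]. A call has exactly 10 rows; each row is the pose to reach, as a shift and turn from the pose commanded when the call began, along the tool's axes at that moment; what a row does not reach only later rows make up. A row lasts 1/10 s, in which the tool goes at most 50 mm and 8.59 degrees, less where a joint would pass 70% of its speed; a pose out of reach is approached as far as the arm can. A call with a gripper value outside its range is refused whole. The fingers move at their own pace and stop on an object; the grip force is fixed at half the most. Time passes only in rows, so rows that repeat a pose let the fingers close, or fill a call up. It gives the time, the measured TCP pose, the force, the opening and the grip force at its end, in the units of the state.
- telemetry.get_obs(): the state, without advancing time (a new reading comes with each control period).
- cams.grab_frame(name): name is "scene" or "top"; returns a dict with "frame" (420x560x3 uint8, blue, green, red), "depth" (420x560 float32, mm along the optical axis (not along the pixel's ray), 0 where there is no reading), "vertical_fov" (degrees; the focal length in pixels is half the picture's height over the tangent of half this angle, whatever the lens; pixels are square), "cx", "cy" (the principal point, pixels), "k1" (the pictures are not rectified: a ray, as slopes to the right and down, at radius r is drawn at 1 + k1 r^2 times it, then the intrinsics apply), "view" (4x4, takes a point from world to camera coordinates). Camera axes: x right, y down, z forward; pixel columns grow to the right and rows downward; lengths in mm; the calibration is good to about 2 mm. A picture is of the moment at which its call begins.
- ticket.sign_off(): hands the job in; it is judged then, once.
Trained networks look in the newest picture that a camera, given by its name, has taken for a name from the list of things; names that differ only in an ending like _2 or _b are one class to them, and where a whole thing is asked for, a point or a joint stands for the part that bears it (a point fixed in the world has none). Each returns a list of dicts, best first, with "conf" (0 to 1); they miss things now and then, are a little off and sometimes report something else, mostly with a low value. They report only what shows in the picture. A call takes as long as a camera call.
- nets.search_frame(name, camera): "point" ([column, row] in pixels, amid what is visible of it).
- nets.place_of(name, camera): "point" ([column, row] in pixels: a listed point, or the origin of a listed thing).
The state is a dict: "clock": time; "q": joint angles; "dq": joint speeds; "joint_torque": joint torques, N m; "tcp_pos": TCP position; "tool_rot": TCP orientation; "wrist_force": force on the tool from outside, world axes, zero at the start; "ft_torque": the same for the moment, N m; "width": finger opening in mm; "grasp_force": force on a finger pad.
Only numpy, scipy, OpenCV 4.12 (cv2) and the standard library are available. Lean on these libraries where they do the work, as an engineer would, in place of code of your own. Each camera call takes 0.05 s, during which the arm holds its last target. There are 200 camera calls.

## Working session

There is one attempt and no reset: what is moved stays moved. The work goes in short steps, Python scripts to look and compute and a tool call to move; the robot and the scene stay as the last step left them, time stands still between calls to the robot, and variables do not carry over. Pictures are saved under pics/ and viewed, at most 10 in all, crops included, and the job is handed in when it is done.

Besides the shell and the picture viewer there is one more tool, called after "Emit:" as a command line: name --argument value ..., lists and objects as JSON in quotes. arm_command: Moves the arm, as the interface text tells. Its arguments: {"type":"object","properties":{"steps":{"type":"array","items":{"type":"number"}}},"required":["steps"]}

```bash
mkdir -p pics; cat > h.py <<'E'
import numpy as np, cv2
from cell import telemetry, cams, ticket, nets
def K(f):
    h,w=f["frame"].shape[:2]; fl=h/2/np.tan(np.radians(f["vertical_fov"])/2)
    return fl
def slopes(f,pts):
    fl=K(f); p=np.atleast_2d(np.array(pts,float)); d=(p-[f["cx"],f["cy"]])/fl
    u=d.copy()
    for _ in range(30): u=d/(1+f["k1"]*(u**2).sum(1,keepdims=True))
    return u
def ray(f,p):
    V=np.array(f["view"]); s=slopes(f,p); d=np.c_[s,np.ones(len(s))]@V[:3,:3]
    return -V[:3,:3].T@V[:3,3], d
def atz(f,p,z):
    c,d=ray(f,p); return c+d*((z-c[2])/d[:,2])[:,None]
def cloud(f):
    h,w=f["depth"].shape; g=np.stack(np.meshgrid(np.arange(w),np.arange(h)),-1).reshape(-1,2)
    s=slopes(f,g); z=f["depth"].reshape(-1,1); P=np.c_[s*z,z]; V=np.array(f["view"])
    W=(P-V[:3,3])@V[:3,:3]; W[z[:,0]<=0]=np.nan
    return W.reshape(h,w,3)
E
cat > a.py <<'E'
from h import *
o=telemetry.get_obs(); print({k:np.round(v,3) for k,v in o.items()})
names="shaker pocket grip slide lock_tab clamp_bar tube_block cradle pad media_bottle amber_bottle red_cap_jar".split()
ims=[]
for c in ("scene","top"):
    f=cams.grab_frame(c); ims.append(f["frame"]); np.save(c+".npy",f,allow_pickle=True); cv2.imwrite(f"pics/{c}0.png",f["frame"])
    C=cloud(f); print(c,f["vertical_fov"],f["k1"],np.round(-np.array(f["view"])[:3,:3].T@np.array(f["view"])[:3,3]))
    for n in names:
        for fn in ("search_frame","place_of"):
            try: r=getattr(nets,fn)(n,c)
            except Exception as e: print(n,fn,e); continue
            for x in r[:2]:
                p=x["point"]; i=np.clip(np.round(p).astype(int),0,[559,419]); print(n,fn,round(x["conf"],2),np.round(p),"depthpt",np.round(C[i[1],i[0]]),"z0",np.round(atz(f,p,0)[0,:2]))
E
python3 a.py
```

```text
{'clock': np.float64(0.0), 'q': array([ 1.252,  0.469, -0.049,  1.534,  0.024,  1.141, -0.082]), 'dq': array([ 0.   , -0.001, -0.   ,  0.   , -0.   ,  0.   , -0.001]), 'joint_torque': array([ 0.0000e+00, -5.0798e+01, -8.1000e-02, -2.3615e+01, -6.1000e-02,
        3.8000e-02,  0.0000e+00]), 'tcp_pos': array([ 192.725, -646.318,  240.194]), 'tool_rot': array([ 0.99 ,  0.144, -0.   , -0.001]), 'wrist_force': array([ 0.335, -0.332,  0.124]), 'ft_torque': array([ 0.024,  0.008, -0.008]), 'grasp_force': np.float64(0.0), 'width': np.float64(87.252)}
scene 54.21218099106258 -0.02602036389226248 [-37. 484. 684.]
shaker search_frame 0.89 [362. 212.] depthpt [ 510. -135.   50.] z0 [ 552. -181.]
shaker place_of 0.76 [360. 217.] depthpt [ 494. -112.   55.] z0 [ 539. -163.]
pocket search_frame 0.98 [364. 216.] depthpt [ 492. -124.   54.] z0 [ 539. -175.]
pocket search_frame 0.71 [373. 196.] depthpt [ 524. -182.   71.] z0 [ 592. -260.]
pocket place_of 0.64 [349. 216.] depthpt [516. -96.  51.] z0 [ 559. -142.]
grip search_frame 0.63 [385. 191.] depthpt [ 523. -223.   71.] z0 [ 587. -304.]
grip place
[... 3493 characters left out ...]
 0.79 [231. 261.] depthpt [438. 152.   3.] z0 [438. 152.]
pad place_of 0.63 [228. 259.] depthpt [443. 159.   5.] z0 [442. 159.]
media_bottle search_frame 0.88 [366. 134.] depthpt [ 704. -151.  121.] z0 [ 738. -175.]
media_bottle place_of 0.93 [358. 140.] depthpt [ 696. -137.  102.] z0 [ 722. -156.]
amber_bottle search_frame 0.72 [248. 185.] depthpt [606. 107.  63.] z0 [617. 110.]
amber_bottle place_of 0.53 [246. 189.] depthpt [597. 112.  62.] z0 [607. 115.]
red_cap_jar search_frame 0.83 [184. 189.] depthpt [603. 255.  42.] z0 [609. 264.]
red_cap_jar place_of 0.5 [188. 188.] depthpt [605. 246.  40.] z0 [612. 254.]
red_cap_jar place_of 0.21 [340. 222.] depthpt [521. -98.  47.] z0 [ 524. -105.]
```

```bash
cat > b.py <<'E'
from h import *
f=np.load("top.npy",allow_pickle=True).item()
im=f["frame"]
a=cv2.resize(im[150:300,110:290],None,fx=3.2,fy=3.2,interpolation=cv2.INTER_CUBIC)  
b=cv2.resize(im[180:262,295:470],None,fx=4.5,fy=4.5,interpolation=cv2.INTER_CUBIC)
cv2.imwrite("pics/t1.png",b); cv2.imwrite("pics/t2.png",a)
C=cloud(f)
# shaker platform, yaw
def rect(m,n):
    P=C[m][:,:2].astype(np.float32); r=cv2.minAreaRect(P); print(n,len(P),np.round(r[0],1),np.round(r[1],1),round(r[2],2),"med",np.round(np.median(C[m],0),1),"mean",np.round(P.mean(0),1))
X,Y,Z=C[...,0],C[...,1],C[...,2]
rect((Z>44)&(X>400)&(X<620)&(Y<-20)&(Y>-330)&(Z<140),"shaker")
rect((Z>30)&(X>430)&(X<560)&(Y<400)&(Y>270),"cradle+block")
hsv=cv2.cvtColor(im,cv2.COLOR_BGR2HSV)
blue=(hsv[...,0]>95)&(hsv[...,0]<130)&(hsv[...,1]>110)
rect(blue&(Z>33)&(X>430)&(X<560)&(Y<400)&(Y>270),"blue")
white=(hsv[...,1]<60)&(hsv[...,2]>150)
rect(white&(Z>38)&(X>430)&(X<560)&(Y<400)&(Y>270),"cheeks")
red=((hsv[...,0]<8)|(hsv[...,0]>172))&(hsv[...,1]>130)
rect(red&(X>450)&(X<620)&(Y<-150)&(Y>-300),"redtab")
E
python3 b.py
```

```text
shaker 6318 [ 523.7 -158.5] [239.7 140.9] 86.73 med [ 523.  -156.3   49.5] mean [ 523.2 -155.8]
cradle+block 645 [492.9 334.3] [63.2 64.9] 12.47 med [493.8 333.4  41.1] mean [492.9 333.5]
blue 396 [492.8 334.2] [40.3 65.1] 12.14 med [491.9 334.6  40.4] mean [491.8 334. ]
cheeks 183 [493.3 332.4] [64.3 57.5] 10.68 med [510.4 334.8  43.7] mean [493.6 334.2]
redtab 70 [ 540.1 -238. ] [13.9 36.5] 18.22 med [ 537.7 -231.5  103.8] mean [ 538.8 -232. ]
```

View pics/t1.png

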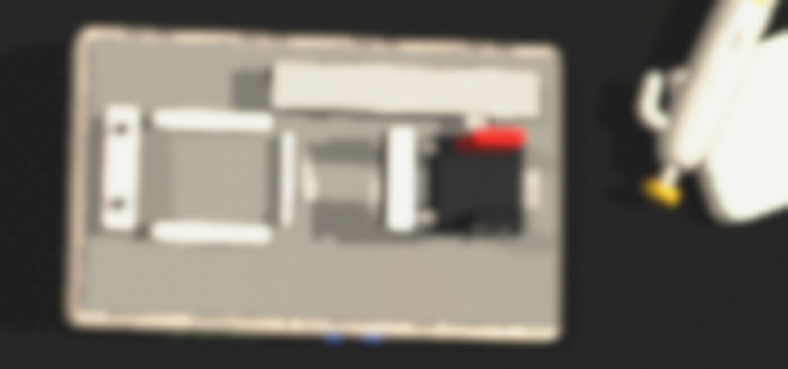

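View pics/t2.png

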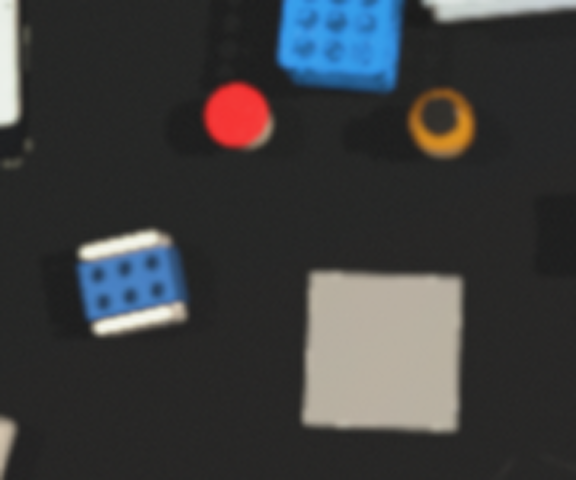

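The crops show the shaker with its +y to the left (end stop at crop column 120, pocket guides at rows 121 and 233, red tab at the top, i.e. +x). They also show the block in its tilted cradle at crop (133, 285) and the free pad at (383, 350). Next I'll refine the shaker pose from these edges and send the arm over the cradle.

```bash
cat > c.py <<'E'
from h import *
f=np.load("top.npy",allow_pickle=True).item()
o=np.array([295,180])
def w(p,z): return np.round(atz(f,np.array(p)/4.5+o-0.4,z)[:,:2],1)
print("guides ctr",w([[211,121],[211,233]],59), "inner edges", w([[211,130],[211,223]],59))
print("guide ends top",w([[152,119],[272,122]],59),"bot",w([[150,231],[272,234]],59))
print("endstop right face",w([[138,165]],91),"sill",w([[289,132],[287,226]],58))
print("bar L edge",w([[388,126],[388,230]],84),"R",w([[415,126],[413,230]],84))
print("slide black",w([[432,140],[522,140],[432,236],[522,236]],100), "red",w([[525,128],[525,148]],108))
C=cloud(f);X,Y,Z=C[...,0],C[...,1],C[...,2]
m=((Z>40)&(Z<65)&(X>400)&(X<620)&(Y<-20)&(Y>-300))
ps=[]
for side in(1,-1):
  xs=[]
  for y in range(-260,-45,8):
    k=m&(abs(Y-y)<4)&(Z>46)
    if k.sum()>3: xs.append((y,(X[k]*side).max()*side))
  xs=np.array(xs); c=np.polyfit(xs[:,0],xs[:,1],1); r=xs[:,1]-np.polyval(c,xs[:,0]); k=abs(r)<2.5; c=np.polyfit(*xs[k].T,1); ps.append(c); print("edge",side,"slope deg",np.degrees(np.arctan(c[0])),"x at y=-158",np.polyval(c,-158),k.sum())
for side in(1,-1):
  xs=[]
  for x in range(465,580,8):
    k=m&(abs(X-x)<4)&(Z>46)
    if k.sum()>3: xs.append((x,(Y[k]*side).max()*side))
  xs=np.array(xs); c=np.polyfit(*xs.T,1); print("yedge",side,np.degrees(np.arctan(c[0])),np.polyval(c,523))
k=(Z>95)&(X>450)&(X<620)&(Y<-150)&(Y>-275); print("slide top",np.round(np.nanpercentile(C[k],[2,50,98],axis=0),1))
E
python3 c.py
```

```text
guides ctr [[ 554.9 -100.9]
 [ 499.2  -99.1]] inner edges [[ 550.4 -100.8]
 [ 504.1  -99.3]]
guide ends top [[ 556.3  -71.5]
 [ 553.8 -131.5]] bot [[ 500.7  -68.9]
 [ 498.1 -129.5]]
endstop right face [[530.6 -60.4]] sill [[ 548.8 -140. ]
 [ 501.9 -137.3]]
bar L edge [[ 548.1 -184.3]
 [ 497.4 -182.2]] R [[ 547.9 -197.7]
 [ 497.1 -194.5]]
slide black [[ 539.2 -201.9]
 [ 538.4 -246.2]
 [ 493.1 -199.9]
 [ 492.1 -244. ]] red [[ 543.4 -245.7]
 [ 533.7 -245.2]]
edge 1 slope deg 3.152893162610253 x at y=-158 592.7943131399672 27
edge -1 slope deg 3.026001795126752 x at y=-158 455.5225835942121 27
yedge 1 -3.5076090159118016 -39.634026800824145
yedge -1 -4.60401708119301 -276.9998751889629
slide top [[ 496.9 -245.1   95.8]
 [ 505.3 -230.5  105.6]
 [ 542.  -218.7  109. ]]
```

Emit:
arm_command --steps '[-1,20,-18,0,0,0,0,-1,38,-36,0,0,0,0,-1,38,-36,0,0,0,0,-1,38,-36,0,0,0,0,-1,38,-36,0,0,0,0,-1,38,-36,0,0,0,0,-1,38,-36,0,0,0,0,-1,38,-36,0,0,0,0,-1,38,-36,0,0,0,0,-1,38,-36,0,0,0,0]'

```text
clock: 3.3
tcp_pos: [443.3, -211.9, 241.7]
tool_rot: [0.99, 0.144, 0.0, 0.0]
wrist_force: [1.0, 0.5, 0.3]
width: 86.9
grasp_force: 0.0
```

Emit:
arm_command --steps '[-1,20.4,-50.9,0,0,0,4.6,-1,20.4,-50.9,0,0,0,4.6,-1,20.4,-50.9,0,0,0,4.6,-1,20.4,-50.9,0,0,0,4.6,-1,20.4,-50.9,0,0,0,4.6,-1,20.4,-50.9,3,0,0,4.6,-1,20.4,-50.9,5,0,0,4.6,-1,20.4,-50.9,6,0,0,4.6,-1,20.4,-50.9,6,0,0,4.6,-1,20.4,-50.9,6,0,0,4.6]'

```text
clock: 4.3
tcp_pos: [488.0, 281.1, 193.3]
tool_rot: [0.995, 0.104, 0.0, 0.0]
wrist_force: [1.0, -0.4, 0.3]
width: 86.8
grasp_force: 0.0
```

```bash
cat > go.py <<'E'
# usage: go.py x y z phi  -> deltas (cm, deg) in current tool axes
import sys; from h import *
from scipy.spatial.transform import Rotation as R
o=telemetry.get_obs(); x,y,z,ph=map(float,sys.argv[1:5])
r=R.from_quat(o["tool_rot"]); p=np.radians(ph)
T=R.from_matrix(np.array([[np.cos(p),np.sin(p),0],[np.sin(p),-np.cos(p),0],[0,0,-1]]))
print("phi now",np.round(np.degrees(np.arctan2(r.as_matrix()[1,0],r.as_matrix()[0,0])),2),"pos",np.round(o["tcp_pos"],1),"q",np.round(o["q"],2),"F",np.round(o["wrist_force"],1))
print("d cm",np.round(r.inv().apply(np.array([x,y,z])-o["tcp_pos"])/10,2),"rot",np.round(np.degrees((r.inv()*T).as_rotvec()),2))
E
python3 go.py 493 334 110 12
```

```text
phi now 11.97 pos [488.  281.1 193.3] q [-0.15  0.4  -0.58  1.83  0.26  0.99 -2.19] F [ 1.  -0.4  0.3]
d cm [ 1.58 -5.07  8.33] rot [ 0.01 -0.05 -0.03]
```

Emit:
arm_command --steps '[-1,1.6,-5.1,4,0,0,0,-1,1.6,-5.1,8.3,0,0,0,-1,1.6,-5.1,8.3,0,0,0,-1,1.6,-5.1,8.3,0,0,0,-1,1.6,-5.1,8.3,0,0,0,-1,1.6,-5.1,8.3,0,0,0,-1,1.6,-5.1,8.3,0,0,0,-1,1.6,-5.1,8.3,0,0,0,-1,1.6,-5.1,8.3,0,0,0,-1,1.6,-5.1,8.3,0,0,0]'

```text
clock: 5.3
tcp_pos: [492.9, 332.5, 110.8]
tool_rot: [0.995, 0.104, 0.0, -0.0]
wrist_force: [-0.1, 0.4, 0.4]
width: 87.2
grasp_force: 0.0
```

```bash
python3 go.py 493 334 28 12; python3 - <<'E'
from h import *
f=cams.grab_frame("scene"); im=f["frame"]; cv2.imwrite("pics/s1.png",cv2.resize(im[200:380,90:310],None,fx=3.2,fy=3.2,interpolation=cv2.INTER_CUBIC))
E
```

```text
phi now 11.99 pos [492.9 332.5 110.8] q [-0.27  0.54 -0.54  1.83  0.35  0.87 -2.33] F [-0.1  0.4  0.4]
d cm [ 0.04 -0.14  8.28] rot [ 0.   -0.03 -0.01]
```

View pics/s1.png

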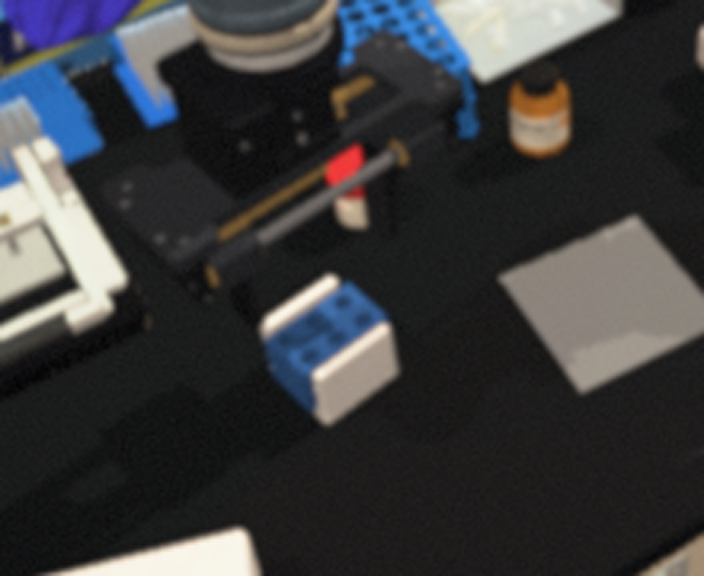

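The fingers sit over the block's two ends at crop (330, 340), clear of the jar at (345, 190). Before descending I'll check the depth map for obstacles in the hand's footprint.

```bash
python3 - <<'E'
from h import *
f=np.load("top.npy",allow_pickle=True).item(); C=cloud(f).reshape(-1,3); C=C[~np.isnan(C[:,0])]
def chk(x,y,ph,z,n):
    p=np.radians(ph); d=C[:,:2]-[x,y]; a=d@[np.cos(p),np.sin(p)]; b=d@[np.sin(p),-np.cos(p)]
    k=(abs(a)<45)&(abs(b)<103); print(n,"body max z",np.round(np.max(C[k][:,2]),1),"vs",z+51)
    k=(abs(a)<16)&(abs(b)<65)&(abs(b)>36); print("  finger max z",np.round(C[k][:,2].max(),1),"tip",z-19)
chk(493,334,12,28,"cradle"); chk(440,158,-3,34,"pad end"); chk(440,158,87,34,"pad long"); chk(527,-100,87,81,"pocket"); chk(520,-232,87,92,"grip");chk(524,-150,87,92,"grip+84")
k=(abs(C[:,0]-440)<70)&(abs(C[:,1]-158)<70)&(C[:,2]>1.5)&(C[:,2]<8); r=cv2.minAreaRect(C[k][:,:2].astype(np.float32)); print(r)
E
```

```text
cradle body max z 50.0 vs 79
  finger max z 4.9 tip 9
pad end body max z 8.7 vs 85
  finger max z 6.9 tip 15
pad long body max z 8.7 vs 85
  finger max z 6.3 tip 15
pocket body max z 92.6 vs 132
  finger max z 54.0 tip 62
grip body max z 110.5 vs 143
  finger max z 73.3 tip 73
grip+84 body max z 86.8 vs 143
  finger max z 72.5 tip 73
((440.56158447265625, 158.03857421875), (138.3128204345703, 139.09402465820312), 89.41859436035156)
```

Emit:
arm_command --steps '[-1,0.05,-0.15,4,0,0,0,-1,0.05,-0.15,6,0,0,0,-1,0.05,-0.15,7.5,0,0,0,-1,0.05,-0.15,8.2,0,0,0,-1,0.05,-0.15,8.2,0,0,0,-0.2,0.05,-0.15,8.2,0,0,0,0.3,0.05,-0.15,8.2,0,0,0,1,0.05,-0.15,8.2,0,0,0,1,0.05,-0.15,8.2,0,0,0,1,0.05,-0.15,8.2,0,0,0]'

```text
clock: 6.35
tcp_pos: [493.3, 334.5, 29.3]
tool_rot: [0.995, 0.104, 0.001, -0.0]
wrist_force: [-1.0, 0.1, 2.4]
width: 63.9
grasp_force: 30.0
```

Emit:
arm_command --steps '[1,0,0,-1.5,0,0,0,1,0,0,-4,0,0,0,1,0,0,-6,0,0,0,1,-3,5,-8,0,0,0,1,-6,10,-8,0,0,7,1,-8.75,15,-8,0,0,15,1,-8.75,16.1,-8,0,0,15,1,-8.75,16.1,-6,0,0,15,1,-8.75,16.1,-4,0,0,15,1,-8.75,16.1,-4,0,0,15]'

```text
clock: 7.35
tcp_pos: [439.2, 157.2, 67.4]
tool_rot: [1.0, -0.026, -0.002, 0.001]
wrist_force: [-0.6, -0.5, -2.6]
width: 63.9
grasp_force: 30.0
```

```bash
python3 go.py 441 158 27 -3
```

```text
phi now -3.03 pos [439.2 157.2  67.4] q [-0.05  0.42 -0.47  2.15  0.32  0.64 -2.36] F [-0.6 -0.5 -2.6]
d cm [ 0.2  -0.1   4.04] rot [ 0.13  0.23 -0.03]
```

Emit:
arm_command --steps '[1,0.2,0,2,0,0,0,1,0.2,0,3.2,0,0,0,1,0.2,0,3.7,0,0,0,1,0.2,0,4,0,0,0,1,0.2,0,4.1,0,0,0,1,0.2,0,4.1,0,0,0,0,0.2,0,4.1,0,0,0,-1,0.2,0,4.1,0,0,0,-1,0.2,0,4.1,0,0,0,-1,0.2,0,4.1,0,0,0]'

```text
clock: 8.35
tcp_pos: [443.2, 158.5, 27.9]
tool_rot: [1.0, -0.026, 0.0, -0.0]
wrist_force: [0.9, 0.0, -0.1]
width: 80.2
grasp_force: 0.0
```

Emit:
arm_command --steps '[-1,0,0,-4,0,0,0,-1,0,0,-8,0,0,-8,-1,0,0,-8,0,0,-17,-1,0,0,-8,0,0,-25,-1,0,0,-8,0,0,-90,-1,0,0,-8,0,0,-90,-1,0,0,-8,0,0,-90,-1,0,0,-8,0,0,-90,-1,0,0,-8,0,0,-90,-1,0,0,-8,0,0,-90]'

```text
clock: 9.35
tcp_pos: [442.9, 158.3, 107.7]
tool_rot: [0.799, 0.601, 0.0, 0.0]
wrist_force: [0.1, 0.3, 0.9]
width: 87.2
grasp_force: 0.0
```

```bash
cat > blk.py <<'E'
from h import *
import sys
f=cams.grab_frame("top"); im=f["frame"]; C=cloud(f); X,Y,Z=C[...,0],C[...,1],C[...,2]
hsv=cv2.cvtColor(im,cv2.COLOR_BGR2HSV); x,y,zt=map(float,sys.argv[1:4])
m=(hsv[...,0]>95)&(hsv[...,0]<130)&(hsv[...,1]>110)&(abs(X-x)<70)&(abs(Y-y)<70)&(abs(Z-zt)<7)
P=C[m][:,:2].astype(np.float32); r=cv2.minAreaRect(P); print(len(P),r,"mean",P.mean(0),"z",np.median(Z[m]))
q=np.array(np.where(m))[::-1].T.astype(float); W=atz(f,q,zt)[:,:2].astype(np.float32); print("by plane",cv2.minAreaRect(W),W.mean(0))
if len(sys.argv)>4:
    cv2.imwrite(sys.argv[4],cv2.resize(im[int(q[:,1].mean())-50:int(q[:,1].mean())+50,int(q[:,0].mean())-70:int(q[:,0].mean())+70],None,fx=5,fy=5,interpolation=cv2.INTER_CUBIC))
E
python3 blk.py 441 158 39; python3 go.py 441 158 34 87
```

```text
0 ((0.0, 0.0), (0.0, 0.0), 0.0) mean [nan nan] z nan
by plane ((0.0, 0.0), (0.0, 0.0), 0.0) [nan nan]
phi now 74.13 pos [442.8 158.3 107.5] q [ 0.25  0.44 -0.83  2.1   0.47  0.79 -1.16] F [-0.2 -0.1 -0.3]
d cm [-0.08 -0.17  7.35] rot [-1.000e-02 -1.000e-02 -1.287e+01]blk.py:6: RuntimeWarning: Mean of empty slice.
  P=C[m][:,:2].astype(np.float32); r=cv2.minAreaRect(P); print(len(P),r,"mean",P.mean(0),"z",np.median(Z[m]))
  ret = um.true_divide(
  return _methods._mean(a, axis=axis, dtype=dtype,
  ret = ret.dtype.type(ret / rcount)
blk.py:7: RuntimeWarning: Mean of empty slice.
  q=np.array(np.where(m))[::-1].T.astype(float); W=atz(f,q,zt)[:,:2].astype(np.float32); print("by plane",cv2.minAreaRect(W),W.mean(0))
```

Emit:
arm_command --steps '[-1,0,0,0,0,0,-8,-1,0,0,2,0,0,-13,-1,0,0,5,0,0,-13,-1,0,0,6.8,0,0,-13,-1,0,0,7.3,0,0,-13,-1,0,0,7.3,0,0,-13,0.2,0,0,7.3,0,0,-13,1,0,0,7.3,0,0,-13,1,0,0,7.3,0,0,-13,1,0,0,7.3,0,0,-13]'

```text
clock: 10.4
tcp_pos: [443.2, 158.4, 35.1]
tool_rot: [0.728, 0.685, 0.0, 0.0]
wrist_force: [0.4, 0.4, 0.5]
width: 62.3
grasp_force: 0.0
```

```bash
python3 go.py 527 -100 160 87
```

```text
phi now 86.55 pos [443.2 158.4  35.1] q [ 0.18  0.57 -0.77  2.15  0.65  0.67 -1.11] F [0.4 0.4 0.5]
d cm [-25.28   9.93 -12.49] rot [ 0.06 -0.01 -0.45]
```

Emit:
arm_command --steps '[1,0,0,0,0,0,0,1,0,0,0,0,0,0,1,0,0,0,0,0,0,1,0,0,0,0,0,0,1,0,0,-2,0,0,0,1,0,0,-5,0,0,0,1,0,0,-9,0,0,0,1,0,0,-12.5,0,0,0,1,0,0,-12.5,0,0,0,1,0,0,-12.5,0,0,0]'

```text
clock: 11.4
tcp_pos: [442.7, 157.8, 159.4]
tool_rot: [0.728, 0.685, -0.0, 0.0]
wrist_force: [-0.4, -0.4, -2.6]
width: 40.1
grasp_force: 30.0
```

```bash
python3 go.py 527 -100 125 87;  python3 blk.py 443 158 164 pics/b1.png;python3 - <<'E'
from h import *
f=cams.grab_frame("scene"); im=f["frame"]; cv2.imwrite("pics/s2.png",cv2.resize(im[120:340,180:420],None,fx=3,fy=2.7,interpolation=cv2.INTER_CUBIC))
E
```

```text
phi now 86.54 pos [442.7 157.8 159.4] q [ 0.36  0.39 -0.96  2.05  0.41  0.9  -0.89] F [-0.4 -0.4 -2.6]
d cm [-25.22   9.97   3.47] rot [ 0.03  0.05 -0.46]
0 ((0.0, 0.0), (0.0, 0.0), 0.0) mean [nan nan] z nan
by plane ((0.0, 0.0), (0.0, 0.0), 0.0) [nan nan]blk.py:6: RuntimeWarning: Mean of empty slice.
  P=C[m][:,:2].astype(np.float32); r=cv2.minAreaRect(P); print(len(P),r,"mean",P.mean(0),"z",np.median(Z[m]))
  ret = um.true_divide(
  return _methods._mean(a, axis=axis, dtype=dtype,
  ret = ret.dtype.type(ret / rcount)
blk.py:7: RuntimeWarning: Mean of empty slice.
  q=np.array(np.where(m))[::-1].T.astype(float); W=atz(f,q,zt)[:,:2].astype(np.float32); print("by plane",cv2.minAreaRect(W),W.mean(0))
blk.py:9: RuntimeWarning: Mean of empty slice.
  cv2.imwrite(sys.argv[4],cv2.resize(im[int(q[:,1].mean())-50:int(q[:,1].mean())+50,int(q[:,0].mean())-70:int(q[:,0].mean())+70],None,fx=5,fy=5,interpolation=cv2.INTER_CUBIC))
Traceback (most recent call last):
  File "blk.py", line 9, in <module>
    cv2.imwrite(sys.argv[4],cv2.resize(im[int(q[:,1].mean())-50:int(q[:,1].mean())+50,int(q[:,0].mean())-70:int(q[:,0].mean())+70],None,fx=5,fy=5,interpolation=cv2.INTER_CUBIC))
                                          ~~~^^^^^^^^^^^^^^^
ValueError: cannot convert float NaN to integer
```

View pics/s2.png

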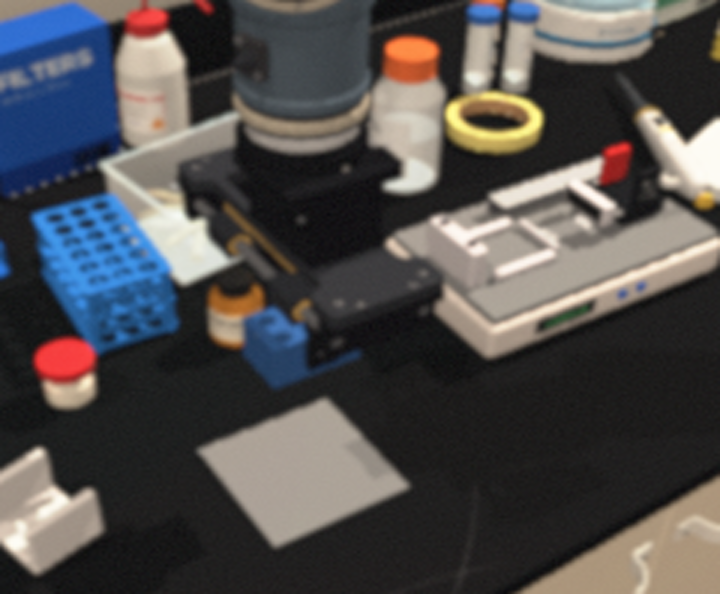

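The hand holds the block level by its long sides at crop (290, 345). The pad and cradle are empty, and the jar and bottles are untouched.

Emit:
arm_command --steps '[1,-4,1.6,0,0,0,0,1,-8,3.2,0,0,0,-0.5,1,-12,4.8,0,0,0,-0.5,1,-16,6.4,0,0,0,-0.5,1,-20,8,0,0,0,-0.5,1,-23,9.2,0,0,0,-0.5,1,-25.4,10,0,0,0,-0.5,1,-25.4,10,2,0,0,-0.5,1,-25.4,10,4,0,0,-0.5,1,-25.4,10,4,0,0,-0.5]'

```text
clock: 12.5
tcp_pos: [524.2, -101.3, 115.4]
tool_rot: [0.725, 0.689, -0.003, -0.004]
wrist_force: [-0.3, -0.3, -2.6]
width: 40.0
grasp_force: 30.0
```

```bash
python3 go.py 527 -102 94 87
```

```text
phi now 87.08 pos [ 524.2 -101.3  115.4] q [ 0.75  0.54 -0.84  1.95  0.51  0.89 -0.4 ] F [-0.3 -0.3 -2.6]
d cm [-0.06  0.3   2.14] rot [-0.51 -0.08  0.08]
```

Emit:
arm_command --steps '[1,-0.05,0.1,0.5,0,0,0,1,-0.05,0.1,1,0,0,0,1,-0.05,0.1,1.5,0,0,0,1,-0.05,0.1,2.0,0,0,0,1,-0.05,0.1,2.1,0,0,0,1,-0.05,0.1,2.1,0,0,0,1,-0.05,0.1,2.1,0,0,0,1,-0.05,0.1,2.1,0,0,0,1,-0.05,0.1,2.1,0,0,0,1,-0.05,0.1,2.1,0,0,0]'

```text
clock: 13.5
tcp_pos: [528.5, -101.7, 98.7]
tool_rot: [0.725, 0.689, 0.0, 0.0]
wrist_force: [-0.1, 0.3, -1.7]
width: 39.6
grasp_force: 30.0
```

```bash
python3 go.py 527 -100 83 87;python3 - <<'E'
from h import *
f=cams.grab_frame("scene"); im=f["frame"]; cv2.imwrite("pics/s3.png",cv2.resize(im[150:290,290:430],None,fx=5,fy=4.2,interpolation=cv2.INTER_CUBIC))
E
```

```text
phi now 87.07 pos [ 528.5 -101.7   98.7] q [ 0.73  0.56 -0.82  1.96  0.54  0.85 -0.43] F [-0.1  0.3 -1.7]
d cm [ 0.17 -0.16  1.57] rot [0.02 0.01 0.07]
```

View pics/s3.png

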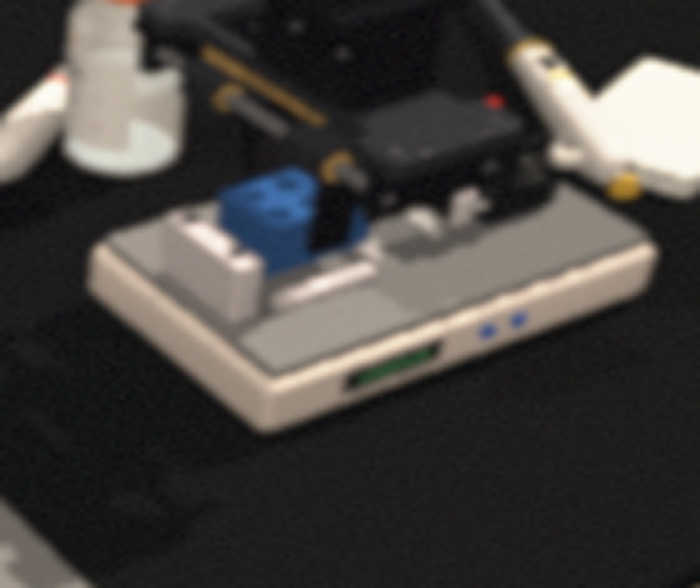

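The block is poised over the pocket between the guides, beside the end stop at crop (215, 260). Next I'll feel for the end stop.

Emit:
arm_command --steps '[1,0,-0.15,0.2,0,0,0,1,0,-0.15,0.45,0,0,0,1,0.1,-0.15,0.45,0,0,0,1,0.2,-0.15,0.45,0,0,0,1,0.3,-0.15,0.45,0,0,0,1,0.4,-0.15,0.45,0,0,0,1,0.5,-0.15,0.45,0,0,0,1,0.6,-0.15,0.45,0,0,0,1,0.6,-0.15,0.45,0,0,0,1,0.6,-0.15,0.45,0,0,0]'

```text
clock: 14.55
tcp_pos: [527.3, -95.6, 94.1]
tool_rot: [0.725, 0.689, 0.0, 0.0]
wrist_force: [0.2, 1.2, -1.9]
width: 39.9
grasp_force: 30.0
```

Emit:
arm_command --steps '[1,0.05,0,0,0,0,0,1,0.1,0,0,0,0,0,1,0.15,0,0,0,0,0,1,0.2,0,0,0,0,0,1,0.25,0,0,0,0,0,1,0.3,0,0,0,0,0,1,0.35,0,0,0,0,0,1,0.4,0,0,0,0,0,1,0.4,0,0,0,0,0,1,0.4,0,0,0,0,0]'

```text
clock: 15.55
tcp_pos: [527.4, -92.1, 94.1]
tool_rot: [0.725, 0.689, -0.0, 0.0]
wrist_force: [-0.8, -2.5, -2.3]
width: 39.8
grasp_force: 30.0
```

Emit:
arm_command --steps '[1,0.05,0,0,0,0,0,1,0.1,0,0,0,0,0,1,0.15,0,0,0,0,0,1,0.2,0,0,0,0,0,1,0.2,0,0,0,0,0,1,0.2,0,0,0,0,0,1,0.2,0,0,0,0,0,1,0.2,0,0,0,0,0,1,0.2,0,0,0,0,0,1,0.2,0,0,0,0,0]'

```text
clock: 16.55
tcp_pos: [527.4, -92.0, 94.1]
tool_rot: [0.726, 0.688, -0.001, 0.001]
wrist_force: [-0.4, -7.0, 0.4]
width: 40.1
grasp_force: 30.0
```

Contact at y ≈ -92. Now back off 3 mm and lower.

Emit:
arm_command --steps '[1,-0.3,0,0,0,0,0,1,-0.5,0,0,0,0,0,1,-0.5,0,0,0,0,0,1,-0.5,0,0.3,0,0,0,1,-0.5,0,0.6,0,0,0,1,-0.5,0,0.8,0,0,0,1,-0.5,0,1.0,0,0,0,1,-0.5,0,1.1,0,0,0,1,-0.5,0,1.1,0,0,0,1,-0.5,0,1.1,0,0,0]'

```text
clock: 17.55
tcp_pos: [527.4, -94.6, 83.1]
tool_rot: [0.725, 0.689, 0.0, 0.0]
wrist_force: [0.3, -0.5, -2.5]
width: 40.0
grasp_force: 30.0
```

Emit:
arm_command --steps '[1,0,0,0.05,0,0,0,1,0,0,0.1,0,0,0,1,0,0,0.15,0,0,0,1,0,0,0.15,0,0,0,1,0,0,0.15,0,0,0,1,0,0,0.15,0,0,0,1,0,0,0.15,0,0,0,1,0,0,0.15,0,0,0,1,0,0,0.15,0,0,0,1,0,0,0.15,0,0,0]'

```text
clock: 18.55
tcp_pos: [527.4, -94.6, 81.6]
tool_rot: [0.725, 0.689, 0.0, 0.0]
wrist_force: [-1.1, -0.6, -0.5]
width: 40.3
grasp_force: 30.0
```

Emit:
arm_command --steps '[-0.4,0,0,0,0,0,0,-0.4,0,0,0,0,0,0,-0.4,0,0,0,0,0,0,-0.4,0,0,0,0,0,0,-0.4,0,0,-1,0,0,0,-0.4,0,0,-3,0,0,0,-0.4,0,0,-6,0,0,0,-1,-3,0,-9,0,0,0,-1,-8,-0.4,-9,0,0,0,-1,-13,-0.7,-9,0,0,0]'

```text
clock: 19.55
tcp_pos: [514.5, -224.8, 174.0]
tool_rot: [0.724, 0.69, 0.001, 0.002]
wrist_force: [1.7, -1.8, 0.3]
width: 77.4
grasp_force: 0.0
```

```bash
python3 blk.py 527 -95 86 pics/b2.png; python3 go.py 520 -232 92 87
```

```text
383 ((525.9249267578125, -93.1378402709961), (62.0473518371582, 37.97000503540039), 88.69871520996094) mean [525.85724 -94.56871] z 84.33688857550432
by plane ((525.6576538085938, -93.0813980102539), (61.67094802856445, 37.14435577392578), 88.91661071777344) [525.71783 -94.34082]
phi now 86.37 pos [ 511.9 -236.8  172.2] q [ 1.    0.5  -0.86  1.84  0.45  1.01 -0.11] F [-0.6 -7.7 -1. ]
d cm [0.59 0.78 8.01] rot [ 0.    0.43 -0.63]
```

View pics/b2.png

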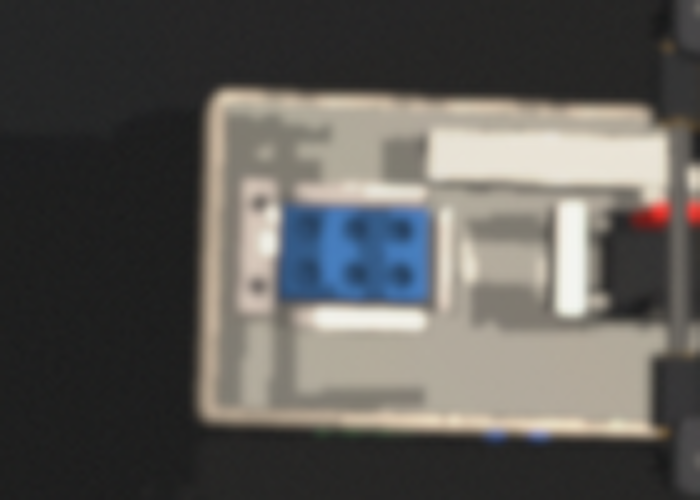

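The block lies flat in the pocket at crop (355, 255), between the guides, the sill and the end stop. The clamp bar is still back at (572, 258).

Emit:
arm_command --steps '[-1,-0.8,0.5,2,0,0,0,-1,-0.8,0.5,3,0,0,0,-1,-0.8,0.5,3,0,0,0,-1,-0.8,0.5,3,0,0,0,-1,-0.8,0.5,3,0,0,0,-1,-0.8,0.5,3,0,0,0,-1,-0.8,0.5,3,0,0,0,-1,-0.8,0.5,3,0,0,0,-1,-0.8,0.5,3,0,0,0,-1,-0.8,0.5,3,0,0,0]'

```text
clock: 20.6
tcp_pos: [518.3, -232.1, 141.6]
tool_rot: [0.725, 0.689, -0.0, 0.0]
wrist_force: [0.4, 0.5, 0.0]
width: 87.0
grasp_force: 0.0
```

```bash
python3 go.py 524 -232 93 87
```

```text
phi now 87.07 pos [ 518.3 -232.1  141.6] q [ 0.97  0.54 -0.84  1.86  0.49  0.96 -0.14] F [0.4 0.5 0. ]
d cm [0.04 0.57 4.86] rot [0.   0.01 0.07]
```

Emit:
arm_command --steps '[-1,0,0.25,2,0,0,0,-1,0,0.25,4,0,0,0,-1,0,0.25,4.9,0,0,0,-1,0,0.25,4.9,0,0,0,-1,0,0.25,4.9,0,0,0,0,0,0.25,4.9,0,0,0,0.5,0,0.25,4.9,0,0,0,1,0,0.25,4.9,0,0,0,1,0,0.25,4.9,0,0,0,1,0,0.25,4.9,0,0,0]'

```text
clock: 21.6
tcp_pos: [520.8, -232.3, 92.7]
tool_rot: [0.725, 0.689, 0.0, 0.0]
wrist_force: [-0.8, 0.4, 0.2]
width: 55.2
grasp_force: 0.0
```

Emit:
arm_command --steps '[1,0,0,0,0,0,0,1,0,0,0,0,0,0,1,0,0,0,0,0,0,1,0,0,0,0,0,0,1,0,0,0,0,0,0,1,0,0,0,0,0,0,1,0,0,0,0,0,0,1,0,0,0,0,0,0,1,0,0,0,0,0,0,1,0,0,0,0,0,0]'

```text
clock: 22.6
tcp_pos: [516.7, -232.1, 92.5]
tool_rot: [0.725, 0.688, -0.004, -0.003]
wrist_force: [-10.4, 1.2, 10.8]
width: 39.7
grasp_force: 30.0
```

Emit:
arm_command --steps '[1,0,-0.2,0,0,0,0,1,0,-0.4,0,0,0,0,1,0,-0.4,0,0,0,0,1,0.2,-0.4,0,0,0,0,1,0.4,-0.4,0,0,0,0,1,0.6,-0.4,0,0,0,0,1,0.8,-0.4,0,0,0,0,1,1,-0.4,0,0,0,0,1,1,-0.4,0,0,0,0,1,1,-0.4,0,0,0,0]'

```text
clock: 23.6
tcp_pos: [516.9, -222.0, 92.6]
tool_rot: [0.725, 0.689, -0.0, -0.0]
wrist_force: [-5.1, -1.5, 6.5]
width: 38.8
grasp_force: 30.0
```

Emit:
arm_command --steps '[1,0.4,-0.1,0,0,0,0,1,0.8,-0.1,0,0,0,0,1,1.3,-0.1,0,0,0,0,1,1.8,-0.1,0,0,0,0,1,2.3,-0.1,0,0,0,0,1,2.8,-0.1,0,0,0,0,1,3.3,-0.1,0,0,0,0,1,3.8,-0.1,0,0,0,0,1,4,-0.1,0,0,0,0,1,4,-0.1,0,0,0,0]'

```text
clock: 24.6
tcp_pos: [519.1, -181.1, 92.7]
tool_rot: [0.725, 0.689, 0.001, 0.0]
wrist_force: [0.6, -0.9, 1.1]
width: 39.1
grasp_force: 30.0
```

Emit:
arm_command --steps '[1,0.25,0,0,0,0,0,1,0.5,0,0,0,0,0,1,0.75,0,0,0,0,0,1,1.0,0,0,0,0,0,1,1.25,0,0,0,0,0,1,1.5,0,0,0,0,0,1,1.7,0,0,0,0,0,1,1.8,0,0,0,0,0,1,1.8,0,0,0,0,0,1,1.8,0,0,0,0,0]'

```text
clock: 25.6
tcp_pos: [519.9, -166.2, 92.7]
tool_rot: [0.725, 0.688, -0.0, 0.002]
wrist_force: [2.6, -8.8, -0.6]
width: 38.9
grasp_force: 30.0
```

Emit:
arm_command --steps '[1,0.15,0,0,0,0,0,1,0.3,0,0,0,0,0,1,0.45,0,0,0,0,0,1,0.6,0,0,0,0,0,1,0.7,0,0,0,0,0,1,0.7,0,0,0,0,0,1,0.7,0,0,0,0,0,1,0.7,0,0,0,0,0,1,0.7,0,0,0,0,0,1,0.7,0,0,0,0,0]'

```text
clock: 26.6
tcp_pos: [520.2, -161.2, 92.7]
tool_rot: [0.726, 0.688, -0.001, 0.002]
wrist_force: [1.8, -11.0, -1.0]
width: 38.9
grasp_force: 30.0
```

Emit:
arm_command --steps '[1,0.1,0,0,0,0,0,1,0.2,0,0,0,0,0,1,0.3,0,0,0,0,0,1,0.4,0,0,0,0,0,1,0.5,0,0,0,0,0,1,0.5,0,0,0,0,0,1,0.5,0,0,0,0,0,1,0.5,0,0,0,0,0,1,0.5,0,0,0,0,0,1,0.5,0,0,0,0,0]'

```text
clock: 27.6
tcp_pos: [520.4, -157.6, 92.7]
tool_rot: [0.726, 0.688, -0.002, 0.003]
wrist_force: [2.4, -13.7, 0.2]
width: 39.0
grasp_force: 30.0
```

Emit:
arm_command --steps '[1,0.1,0,0,0,0,0,1,0.2,0,0,0,0,0,1,0.3,0,0,0,0,0,1,0.3,0,0,0,0,0,1,0.3,0,0,0,0,0,1,0.3,0,0,0,0,0,1,0.3,0,0,0,0,0,1,0.3,0,0,0,0,0,1,0.3,0,0,0,0,0,1,0.3,0,0,0,0,0]'

```text
clock: 28.6
tcp_pos: [520.5, -157.2, 92.7]
tool_rot: [0.726, 0.687, -0.003, 0.004]
wrist_force: [1.4, -19.4, 0.0]
width: 39.0
grasp_force: 30.0
```

Emit:
arm_command --steps '[0.3,0,0,0,0,0,0,-0.2,-0.2,0,0,0,0,0,-0.6,-0.4,0,0,0,0,0,-1,-0.6,0,0,0,0,0,-1,-0.6,0,0,0,0,0,-1,-0.6,0,0,0,0,0,-1,-0.6,0,0,0,0,0,-1,-0.6,0,0,0,0,0,-1,-0.6,0,0,0,0,0,-1,-0.6,0,0,0,0,0]'

```text
clock: 29.6
tcp_pos: [519.7, -154.9, 92.5]
tool_rot: [0.725, 0.689, -0.0, -0.0]
wrist_force: [-0.5, 0.4, -0.4]
width: 86.6
grasp_force: 0.0
```

Emit:
arm_command --steps '[-1,0,0,-2,0,0,0,-1,0,0,-5,0,0,0,-1,0,0,-9,0,0,0,-1,0,0,-13,0,0,0,-1,-5,0,-15,0,0,0,-1,-10,0,-15,0,0,0,-1,-15,0,-15,0,0,0,-1,-20,0,-15,0,0,0,-1,-22,0,-15,0,0,0,-1,-22,0,-15,0,0,0]'

```text
clock: 30.6
tcp_pos: [506.6, -380.3, 241.4]
tool_rot: [0.728, 0.686, -0.001, -0.0]
wrist_force: [-0.6, 0.2, -0.0]
width: 86.9
grasp_force: 0.0
```

```bash
python3 blk.py 527 -92 86 pics/b3.png; python3 - <<'E'
from h import *
o=telemetry.get_obs(); print(o["clock"],o["tcp_pos"],o["wrist_force"])
f=cams.grab_frame("scene"); im=f["frame"]; cv2.imwrite("pics/s4.png",cv2.resize(im[150:270,290:450],None,fx=5,fy=5,interpolation=cv2.INTER_CUBIC))
a=cv2.imread("pics/b3.png"); cv2.imwrite("pics/m.png",np.vstack([cv2.resize(a[60:460],(560,320)),cv2.resize(cv2.imread("pics/s4.png"),(560,280))]))
E
```

```text
348 ((526.432373046875, -91.37283325195312), (57.79745101928711, 38.00380325317383), 86.18269348144531) mean [526.0551  -91.65429] z 84.3612077107127
by plane ((526.2219848632812, -91.22200775146484), (57.2166862487793, 37.99058151245117), 86.00469207763672) [525.91113 -91.42948]
30.65 [ 507.57905509 -376.6994622   241.81858107] [-0.06277079  0.33712769 -0.96137953]
```

View pics/m.png

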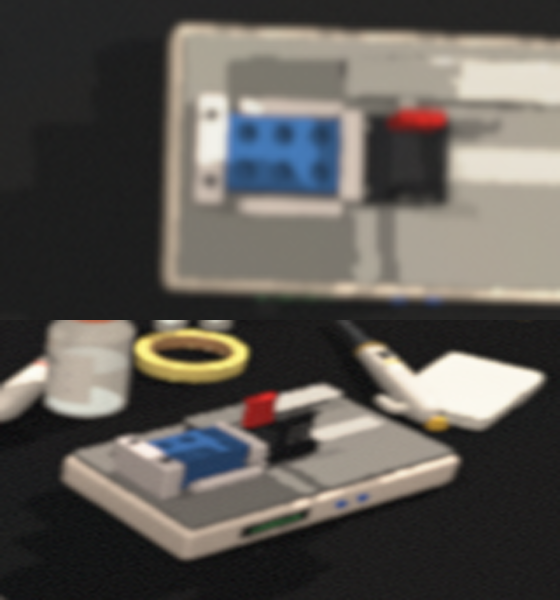

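The block is clamped at (285, 155), with the bar against it at (350, 155) and the red tab at (418, 120). I'll compare the tab's offset and slide travel with the initial picture.

```bash
python3 - <<'E'
from h import *
a=np.radians(-3.2); ex=np.array([np.cos(a),np.sin(a)]); ey=np.array([-np.sin(a),np.cos(a)])
for f in (np.load("top.npy",allow_pickle=True).item(),cams.grab_frame("top")):
    im=cv2.resize(f["frame"],None,fx=4,fy=4,interpolation=cv2.INTER_CUBIC); hsv=cv2.cvtColor(im,cv2.COLOR_BGR2HSV)
    m=((hsv[...,0]<10)|(hsv[...,0]>170))&(hsv[...,1]>120)&(hsv[...,2]>90); r,c=np.where(m)
    W=atz(f,np.c_[(c+.5)/4-.5,(r+.5)/4-.5],108)[:,:2]; k=(abs(W[:,0]-530)<40)&(W[:,1]<-130)&(W[:,1]>-270); W=W[k]-[527,-100]
    print("red x",np.round(np.percentile(W@ex,[2,50,98]),1),"y",np.round(np.percentile(W@ey,[2,50,98]),1))
    m=(hsv[...,2]<60); r,c=np.where(m); W=atz(f,np.c_[(c+.5)/4-.5,(r+.5)/4-.5],104)[:,:2]-[527,-100]; u=W@ex; v=W@ey; k=(abs(u)<32)&(v>-150)&(v<-30); print("black x",np.round(np.percentile(u[k],[2,50,98]),1),"y",np.round(np.percentile(v[k],[2,50,98]),1))
E
```

```text
red x [13.  18.1 24.1] y [-143.2 -129.4 -112.9]
black x [-24.   -5.5  13.1] y [-140.  -119.2 -101.4]
red x [13.2 18.3 23.7] y [-75.2 -61.  -46.5]
black x [-24.2  -5.8  14.3] y [-74.6 -54.3 -36.6]
```

```bash
python3 -c "
from cell import ticket; print(ticket.sign_off())"
```

```text
the job is handed in; nothing more can be done
None
```

The job is handed in at about 31 s of the 61 s limit. The block lies flat in the pocket, the tab is fully out, the slide is locked at about 68 mm, and I estimate the bar presses with about 8 N; the final verdict was not shown to me.

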